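# Press a toy plinth into the corner of the marking jig and hold it

### The arm

A 7-joint arm with a two-finger parallel gripper is mounted at the origin on the work surface. World frame = base frame: x ahead of the robot, y to its left, z up, the work surface at z = 0. Lengths are in mm, angles in rad, forces in N, time in s.
With the tool pointing down it reaches from about 425 to 1025 mm from the base axis. Payload 9.4 kg.
Tool frame: the origin (TCP) lies midway between the tips of the shut fingers; the grasp point (between the pads) lies tcp_to_grasp behind it (tcp_to_grasp is the distance from the TCP to the grasp point, in mm); z points along the fingers, y is the line along which they close (so a half turn about z gives the same grasp; the last joint's range is limited). The gripper opens to 85 mm and grips with 20 to 120 N. Pads are 22 mm wide; open, the fingers measure 114 mm over their backs; the gripper's body (76 mm by 85 mm) begins 54 mm behind the grasp point. The pads swing forward as they close: fully open they stand 13 mm farther back than shut.
Start: joints at [-1.349, 0.599, -0.003, 1.599, 0.002, 0.943, -0.08], TCP at [213.425, 692.874, 231.275] pointing down, gripper open.
Joint ranges: [-2.57, 2.57], [-0.35, 1.97], [-1.29, 1.29], [0.11, 2.56], [-1.05, 4.19], [0.11, 1.86], [-2.63, 2.63]. Speed limits (rad/s): [2.22, 2.22, 3.01, 3.01, 3.14, 3.14, 3.14].

### API

Orientations are given as a 3x3 rotation matrix whose columns are the frame's x, y, z axes.
In Python, from rig import * gives the robot as it stands.
- The arm moves only by the shell command python3 -m pendant 'ROWS' [OPENING] [FORCE]. ROWS is JSON, a list of rows, each a list of 4 numbers: the shift along the tool's x, y, z in cm, then the turn about the tool's z in rad. A call has 1 to 20 rows; each row is the pose to reach, as a shift and turn from the pose commanded when the call began, along the tool's axes at that moment; what a row does not reach only later rows make up. A row lasts 1/8 s, in which the tool goes at most 62.5 mm and 10.7 degrees, less where a joint would pass 70% of its speed; a pose out of reach is approached as far as the arm can. A call with a gripper value outside its range is refused whole. OPENING is the opening, from -1 (shut) to 1 (fully open), set as the call begins (- or left out, the last holds). The fingers move at their own pace and stop on an object; FORCE is the grip in N (left out, the last holds). Time passes only in rows, so rows that repeat a pose let the fingers close. It gives the time, the measured TCP pose, the force, the opening and the grip force at its end, in the units of the state.
- observe(): the state, without advancing time (a new reading comes with each control period).
- grab_frame(name): name is "scene" or "top" or "wrist"; returns (picture, depth): 384x512x3 uint8, red, green, blue; 384x512 float32, mm along the optical axis (not along the pixel's ray), 0 where there is no reading.
- camera_model(name): a dict with "fx", "fy", "cx", "cy" (pixels), "R" (3x3) and "t" (3): a world point X has camera coordinates R X + t. Camera axes: x right, y down, z forward; pixel columns grow to the right and rows downward; lengths in mm; the calibration is good to about 2 mm. A picture is of the moment at which its call begins: read the wrist's pose just before it. camera_model takes no time and is no camera call; for the wrist camera it gives the pose at the moment of the call.
- sign_off(): hands the job in; it is judged then, once.
The state is a dict: "t": time; "q": joint angles; "joint_vel": joint speeds; "effort": joint torques, N m; "ee_pos": TCP position; "eef_rot": TCP orientation; "ft_force": force on the tool from outside, world axes, zero at the start; "ft_torque": the same for the moment, N m; "opening": finger opening in mm; "finger_force": force on a finger pad.
Only numpy, scipy, OpenCV 4.12 (cv2) and the standard library are available. Lean on these libraries where they do the work, as an engineer would, in place of code of your own. Each camera call takes 0.05 s, during which the arm holds its last target. There are 200 camera calls.

### The job

Get the wooden plinth block ready for marking: swing the latch lever a quarter turn until it stops, so that it frees the hood, then open the hood past upright to where it stops. Push the block along the bed into the corner between the two low stops, its long side flat against the longer stop and its end flat against the shorter one, and finish while still pressing it firmly (several newtons) against both stops at once: do not let go at the end. Leave the spool, the jar and the pliers where they are.

Things in the scene. Friction and masses are not known exactly. Their poses are not given: they have to be found in the camera images.
- bed: Fixed grey-painted plate on the table, 220 mm (x) by 190 mm (y, -90 to +100), 20 mm thick, with an ear at x = +80 running on to y = -150 for the latch. Origin at table level; x points away from the robot, y to its left, turned by up to 0.3 rad. The block seated flush against both stops has its origin at x = +40, y = -40, z = +20 mm here, axes parallel to the bed's.
- stop_long: The longer low steel stop, a bar fixed on the bed: 95 mm along x, 12 mm in y, 18 mm high. Origin at the centre of its underside, axes as the bed's. Its face towards the block is the +y one, 6 mm from its origin.
- stop_short: The shorter low steel stop, a bar fixed on the bed square to the longer one, 60 mm along y, 12 mm in x, 18 mm high. Origin at the centre of its underside, axes as the bed's. Its face towards the block is the -x one, 6 mm from its origin.
- block: Loose wooden plinth block, 70 mm (x) by 50 (y) by 45 high, about 0.11 kg, lying on the bed under the hood, off the stops and turned up to 0.35 rad. Origin at the centre of its underside; when true its axes run as the bed's. Its upper 27 mm stand clear above the stops, for gripping or pushing.
- latch (a joint): Steel latch lever on an upright pivot. 0 (to 0.2 at the start): its 25 mm nose points to the bed's +y, over the tongue at the hood's foot, and holds the hood down; its 60 mm tail points to -y. Grows to its stop at 1.6 rad as the tail swings to the bed's +x (anticlockwise from above); the nose is clear from about 0.9. Stays where left; about 1 N at the peg moves it.
- latch_peg (a point): Grip point on the black upright round peg at the latch's tail: 12 mm in diameter, 45 mm tall; this point lies 17 mm below its top, 28 mm above its foot on the tail, 65 mm above the table and 52 mm from the pivot axis. Axes turn with the lever (y towards its nose).
- latch_pivot (a point): Point on the latch's upright pivot axis, at the underside of the lever, 31 mm above the table. Axes turn with the lever (y towards its nose).
- hood (a joint): Hinged dust hood on the bed: clear top 65 mm above the bed, grey 3 mm sides on three sides, 213 mm along x by 178 along y, 0.25 kg. 0 = shut; opens upward and over to the bed's +y; pi/2 = its top stands upright; stop at 1.85 rad. A stiff hinge holds it at any angle; moving it takes about 2 to 4 N at its handle.
- hood_handle (a point): Middle of the hood's handle: a round steel bar, 10 mm thick, 90 mm long, parallel to the hinge (bed's x), 45 mm out from the hood's side facing the bed's -y (40 mm free between), legs at the bar's ends. Shut, it lies 55 mm above the table. In the hood's axes it lies at x = -30, y = -223, z = +35 mm from the hinge point.
- hood_hinge (a point): Point on the hood's hinge line, which runs along the bed's x axis 20 mm above the table (bed x = 0, y = +90 mm). Axes turn with the hood, as the bed's when shut.
- spool: Bystander: grey cone of thread, 64 mm wide, 125 mm tall, standing on the table. Origin at the centre of its underside.
- jar: Bystander: amber jar with a white cap, 60 mm wide, 70 mm tall, standing on the table. Origin at the centre of its underside.
- pliers: Bystander: small pliers lying flat, about 155 mm long and 45 mm wide, 12 mm thick, jaws to their +x. Origin on the table near their middle.

How it is judged (in metres and radians):
On the way, in this order (a step that is already met when the one before it is completed fails the run):
1. the latch lever is swung round, clear of the hood (value of joint latch above 1.2 rad and value of joint hood below 0.1 rad), for 0.1 s.
2. the hood is open past upright (value of joint hood above 1.65 rad), for 0.1 s.
At the end, for the whole second after the job is handed in: The robot is still pressing the block against both stops, with more than 1.5 N on each; the block lies on the bed (within 3.5 mm), seated within 3 mm of the corner and square to the bed and upright within 0.06 rad, at rest; the hood stands open beyond 1.65 rad and the latch is swung beyond 1.2 rad (contact force between block and stop_long above 1.5 N and contact force between block and stop_short above 1.5 N and contact force between any of the fingers, the arm and block above 1 N and x of block in the frame of bed between 0.037 and 0.043 m and y of block in the frame of bed between -0.043 and -0.037 m and z of block in the frame of bed below 0.0235 m and angle between the x axis of block and the x axis of bed, either way round below 0.06 rad and angle between block's own z axis and vertical below 0.06 rad and linear speed of block below 0.01 m/s and value of joint hood above 1.65 rad and value of joint latch above 1.2 rad); the arm keeps its last pose, push and grip.
It fails at once if the spool, the jar or the pliers are moved by more than 25 mm (distance of any of spool, jar, pliers from where it was at the start of the episode above 0.025 m).
It also fails if it takes over 72 s, if anything falls off the work surface, if the arm or the gripper's body presses on something with over 40 N, if the wrist force passes 120 N, or if a joint passes its speed limit or range.

## Working session

There is one attempt and no reset: what is moved stays moved. The work goes in short steps, Python scripts to look and compute and a shell command to move; the robot and the scene stay as the last step left them, time stands still between calls to the robot, and variables do not carry over. Pictures are saved under pics/ and viewed, at most 10 in all, crops included, and the job is handed in when it is done.

```bash
ls; mkdir -p pics; python3 - <<'E'
from rig import *
import cv2,numpy as np
s=observe();print({k:np.round(v,3).tolist() for k,v in s.items()})
for n in("scene","top"):
    p,d=grab_frame(n);np.savez(f"pics/{n}0.npz",p=p,d=d)
    cv2.imwrite(f"pics/{n}0.png",cv2.cvtColor(p,cv2.COLOR_RGB2BGR))
    m=camera_model(n);print(n,{k:np.round(v,3).tolist() for k,v in m.items()})
try: print(tcp_to_grasp)
except Exception as e: print(e)
E
```

```text
pics
{'t': 0.0, 'q': [-1.349, 0.6, -0.003, 1.6, 0.002, 0.943, -0.08], 'joint_vel': [-0.002, 0.0, -0.002, -0.001, 0.0, 0.001, 0.003], 'effort': [-0.001, -77.645, 1.564, -25.802, 0.012, 0.009, 0.0], 'ee_pos': [213.268, 692.413, 230.428], 'eef_rot': [[-0.956, 0.294, -0.0], [0.294, 0.956, -0.002], [-0.0, -0.002, -1.0]], 'ft_force': [-0.364, -0.889, 0.645], 'ft_torque': [0.01, 0.043, 0.02], 'finger_force': 0.0, 'opening': 85.146}
scene {'fx': 348.141, 'fy': 348.141, 'cx': 257.312, 'cy': 189.824, 'R': [[0.732, 0.681, 0.016], [0.506, -0.528, -0.682], [-0.456, 0.507, -0.731]], 't': [-413.42, -213.436, 1359.687]}
top {'fx': 347.44, 'fy': 347.44, 'cx': 254.699, 'cy': 187.062, 'R': [[-0.203, -0.979, -0.002], [-0.954, 0.198, -0.224], [0.22, -0.043, -0.975]], 't': [111.645, 550.39, 812.471]}
18.700000000000003
```

View pics/scene0.png

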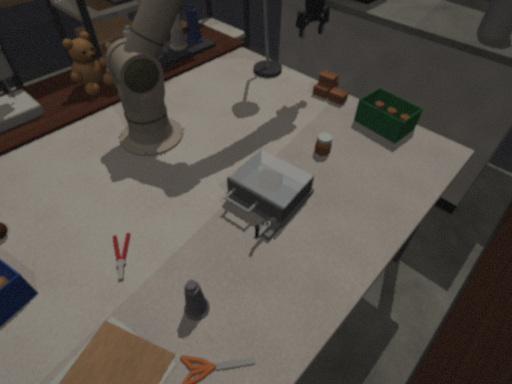

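View pics/top0.png

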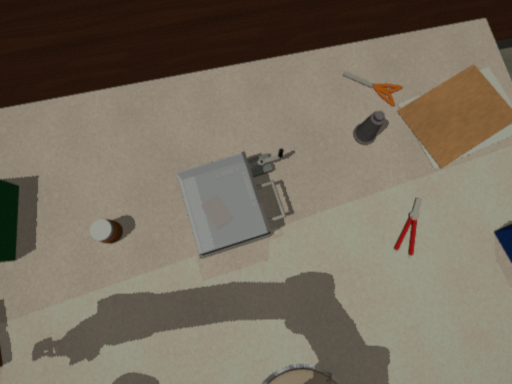

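Top view: hood at about (225,205), handle bar around (278,200), latch (268,158) with black peg at (281,153), jar (105,231), spool (370,128), pliers (412,225). Next I zoom in and convert these to world points.

```bash
cat > h.py <<'E'
from rig import *
import numpy as np,cv2
def world(n,u,v,d,m=None):
    m=m or camera_model(n);d=np.asarray(d,float)
    c=np.stack([(np.asarray(u)-m['cx'])/m['fx']*d,(np.asarray(v)-m['cy'])/m['fy']*d,d],-1)
    return (c-np.array(m['t']))@np.array(m['R'])
def onz(n,u,v,z,m=None):
    m=m or camera_model(n);R=np.array(m['R']);C=-R.T@np.array(m['t'])
    r=R.T@np.array([(u-m['cx'])/m['fx'],(v-m['cy'])/m['fy'],1]);return C+r*(z-C[2])/r[2]
def proj(n,X,m=None):
    m=m or camera_model(n);c=np.asarray(X)@np.array(m['R']).T+np.array(m['t'])
    return np.stack([c[...,0]/c[...,2]*m['fx']+m['cx'],c[...,1]/c[...,2]*m['fy']+m['cy']],-1)
E
python3 - <<'E'
from h import *
f=np.load("pics/top0.npz");p,d=f['p'],f['d']
v,u=np.mgrid[0:384,0:512];W=world("top",u,v,d)
c=p[140:265,170:300];cv2.imwrite("pics/topc.png",cv2.cvtColor(cv2.resize(c,None,fx=6,fy=4.8*1.25/1.25 and 4.75,interpolation=cv2.INTER_CUBIC),cv2.COLOR_RGB2BGR))
for n,(a,b) in dict(jar=(105,231),spool=(378,117),pl=(412,225),peg=(281,153),pegb=(280,156),tail=(275,157),nose=(262,160),hood=(225,200),bar=(277,200),bar2=(281,212),table=(320,250),block=(215,210)).items(): print(n,W[b,a].round(1))
# peg: dark blob
g=p[140:170,265:295].max(2); print(np.where(g<45)[1].mean()+265,np.where(g<45)[0].mean()+140)
print(d[150:165:2,255:290:2].round(0))
E
```

```text
jar [527.  376.3  68.8]
spool [ 657.5 -329.8  127.1]
pl [ 390.6 -383.8   13.9]
peg [631.1 -85.1  78. ]
pegb [631.3 -84.2  53.6]
tail [635.5 -72.6  39.6]
nose [635.3 -37.6  36.9]
hood [539.7  75.7  84.5]
bar [518.2 -50.7  60.3]
bar2 [486.7 -53.9  59.5]
table [ 377.2 -137.5   -1.4]
block [520.5 103.9  84.5]
280.375 152.95833333333334
[[963. 963. 965. 962. 966. 960. 958. 962. 961. 959. 960. 963. 874. 877.
  962. 962. 959. 963.]
 [960. 964. 961. 960. 961. 959. 963. 957. 963. 960. 962. 962.   0. 876.
  959. 959. 963. 962.]
 [963. 964. 962. 962. 962. 938. 940. 960. 959. 957. 960. 958. 891. 886.
  960. 956. 961. 960.]
 [958. 938. 935. 935. 939. 938. 935. 952. 959. 919. 920. 920. 903. 903.
  959. 959. 955. 958.]
 [937. 936. 937. 936. 936. 934. 918. 918. 917. 920. 915. 919. 918. 919.
  958. 958. 956. 960.]
 [933. 934. 913. 909. 915. 916. 916. 917. 918. 914. 919. 955. 955. 955.
  955. 958. 956. 957.]
 [912. 912. 914. 911. 913. 919. 915. 920. 958. 954. 956. 955. 954. 951.
  958. 953. 952. 953.]
 [912. 914. 914. 910. 912. 932. 931. 934. 951. 953. 953. 954. 953. 954.
  951. 954. 954. 955.]]
```

View pics/topc.png

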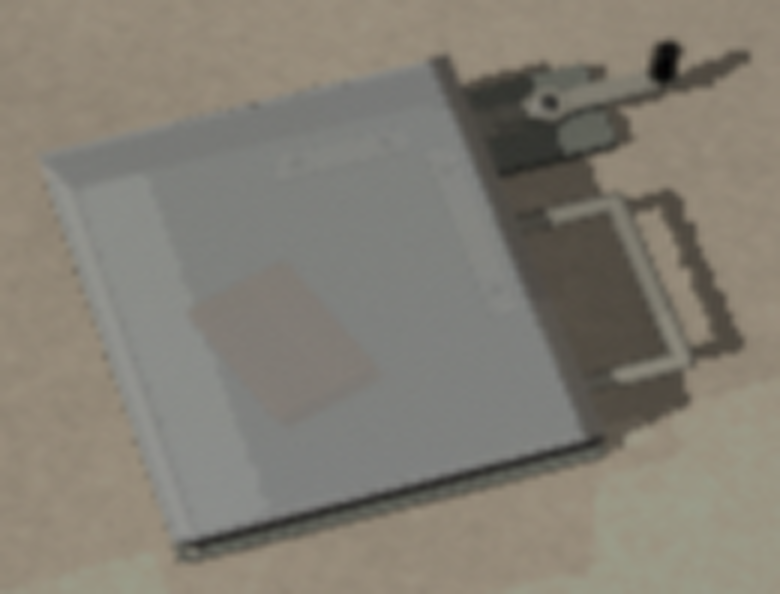

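The crop shows the hood as a tilted rectangle with corners near (45,160), (440,60), (600,440), (185,550). The handle bar runs (615,195)–(685,360), the lever pivots at (548,102) and the black peg is at (665,62). The block is faint under the clear top at about (285,342). Next I fit the bed pose.

```bash
python3 - <<'E'
from h import *
f=np.load("pics/top0.npz");p,d=f['p'],f['d']
v,u=np.mgrid[0:384,0:512];W=world("top",u,v,d)
roi=(u>170)&(u<290)&(v>140)&(v<265)
m=roi&(abs(W[...,2]-85)<6)&(d>0)&(u<272)
P=W[m][:,:2];r=cv2.minAreaRect(P.astype(np.float32));print(r, m.sum())
for px in[(170+45/6,140+160/4.75),(170+440/6,140+60/4.75),(170+600/6,140+440/4.75),(170+185/6,140+550/4.75)]: print(onz("top",*px,85).round(1))
b1=onz("top",170+615/6,140+197/4.75,57);b2=onz("top",170+685/6,140+358/4.75,57)
print("bar",b1,b2,np.linalg.norm(b1-b2),np.arctan2(*(b1-b2)[[1,0]]))
print("pivot",onz("top",170+548/6,140+102/4.75,39),"peg",onz("top",170+666/6,140+50/4.75,80))
E
```

```text
((537.84814453125, 83.50617218017578), (210.66708374023438, 178.47618103027344), 5.891263008117676) 6224
[628.7 178.6  85. ]
[649.2   8.3  85. ]
[440.1 -14.7  85. ]
[420.3 155.7  85. ]
bar [567.90880038 -50.18854177  57.        ] [477.16500739 -59.98338241  57.        ] 91.2708873052453 0.10752321839734369
pivot [631.02854503 -34.82929393  39.        ] peg [636.90528777 -86.20164604  80.        ]
```

```bash
python3 -m pendant '[[-63.4,-62,0,1.165],[-63.4,-62,0,1.165],[-63.4,-62,0,1.165],[-63.4,-62,0,1.165],[-63.4,-62,0,1.165],[-63.4,-62,0,1.165],[-63.4,-62,0,1.165],[-63.4,-62,0,1.165],[-63.4,-62,0,1.165],[-63.4,-62,0,1.165],[-63.4,-62,0,1.165],[-63.4,-62,0,1.165],[-63.4,-62,0,1.165],[-63.4,-62,0,1.165],[-63.4,-62,0,1.165],[-63.4,-62,0,1.165],[-63.4,-62,0,1.165],[-63.4,-62,0,1.165],[-63.4,-62,0,1.165],[-63.4,-62,0,1.165]]' 0
python3 - <<'E'
from h import *
m=camera_model("wrist");s=observe();p,d=grab_frame("wrist");np.savez("pics/w1.npz",p=p,d=d,**m)
print(s['t'],s['q'],s['ee_pos'],s['eef_rot'],s['opening'],m)
cv2.imwrite("pics/w1.png",cv2.cvtColor(p,cv2.COLOR_RGB2BGR))
E
```

```text
t: 2.6
ee_pos: [636.8, -85.7, 231.4]
eef_rot: [[-0.108, 0.994, 0.0], [0.994, 0.108, 0.0], [0.0, 0.0, -1.0]]
ft_force: [0.3, 0.2, -0.4]
opening: 42.6
finger_force: 0.0
2.6 [-0.18286069  0.51715008  0.34466232  1.81376015 -0.22465705  0.84882601
  0.37719622] [636.78355106 -85.70265702 231.43270304] [[-1.07514973e-01  9.94203454e-01  1.49755880e-04]
 [ 9.94203459e-01  1.07514955e-01  1.27648563e-04]
 [ 1.10807645e-04  1.62611945e-04 -9.99999981e-01]] 42.60421180342226 {'fx': 282.4529048628073, 'fy': 282.4529048628073, 'cx': 258.410020856027, 'cy': 192.72535071967232, 'R': array([[ 9.94129783e-01,  1.08193327e-01, -4.23225854e-04],
       [ 1.02293068e-01, -9.38626907e-01,  3.29417148e-01],
       [ 3.52434859e-02, -3.27526691e-01, -9.44184391e-01]]), 't': array([-625.50269255, -188.6679064 ,  330.97143804])}
```

View pics/w1.png

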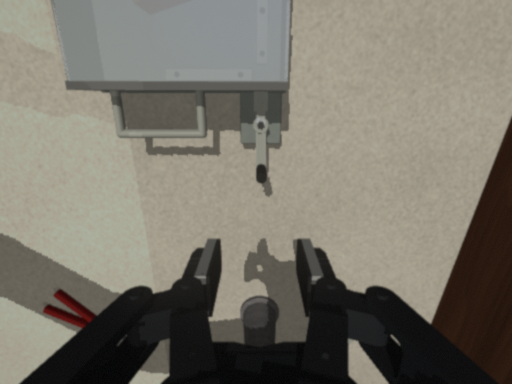

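Wrist view: peg top at about (262,178), pivot at (261,125), handle bar (120,133)–(204,133), hood's near edge along row 88. The spool is at (260,312), behind the fingers.

```bash
python3 - <<'E'
from h import *
f=np.load("pics/w1.npz");m={k:f[k] for k in f if k not in 'pd'};p=f['p'];d=f['d']
g=p.max(2);y,x=np.where(g[155:190,245:280]<50);x=x+245;y=y+155
Q=world("w",x,y,d[y,x],m);print(x.min(),x.max(),y.min(),y.max());t=Q[Q[:,2]>76]
print("pegtop",np.median(t,0),t.min(0),t.max(0))
print("pivot",onz("w",261,125,41,m),world("w",261,125,d[125,261],m))
for q in[(122,131),(202,131)]:print("bar",onz("w",*q,60,m),world("w",*q,d[q[1],q[0]],m))
print("spool",world("w",260,306,d[306,260],m))
E
```

```text
257 265 165 181
pegtop [641.11096517 -83.31698851  82.10168615] [629.4656876  -89.07090663  76.07367015] [645.6835696   -1.01157649 374.38378029]
pivot [635.92755742 -34.07534321  41.        ] [635.886915   -33.86738617  43.09684226]
bar [484.88682932 -55.05793483  60.        ] [484.67803038 -55.13598789  59.54597095]
bar [572.02343847 -45.57014663  60.        ] [571.95772204 -45.62112356  59.64033134]
spool [ 665.34214418 -309.25139911   18.49140442]
```

```bash
python3 -m pendant '[[0.1,0.2,6,0],[0.1,0.2,12,0],[0.1,0.2,16,0],[0.1,0.2,18.2,0],[0.1,0.2,18.2,0],[0.1,0.2,18.2,0]]' 0
python3 -m pendant '[[0,0,0,0],[0,0,0,0],[0,0,0,0],[0,0,0,0],[0,0,0,0]]' -1 20
```

```text
t: 3.4
ee_pos: [639.3, -85.3, 50.3]
eef_rot: [[-0.107, 0.994, 0.001], [0.994, 0.107, -0.0], [-0.0, 0.001, -1.0]]
ft_force: [0.3, 0.1, 0.3]
opening: 42.5
finger_force: 0.0
t: 4.03
ee_pos: [639.4, -85.2, 50.3]
eef_rot: [[-0.107, 0.994, 0.002], [0.994, 0.107, -0.0], [-0.0, 0.002, -1.0]]
ft_force: [-0.5, -0.5, 7.4]
opening: 11.3
finger_force: 21.9
```

```bash
python3 -m pendant '[[0.07,0.83,0,-0.16],[0.26,1.64,0,-0.32],[0.59,2.4,0,-0.48],[1.03,3.1,0,-0.64],[1.58,3.73,0,-0.8],[2.22,4.26,0,-0.96],[2.93,4.68,0,-1.12],[3.71,4.98,0,-1.28],[4.52,5.16,0,-1.44],[5.1,5.2,0,-1.55],[5.3,5.2,0,-1.6],[5.3,5.2,0,-1.6]]'
python3 - <<'E'
from h import *
m=camera_model("wrist");s=observe();p,d=grab_frame("wrist");print(s['ft_force'],s['t'])
cv2.imwrite("pics/w2.png",cv2.cvtColor(p,cv2.COLOR_RGB2BGR))
E
```

```text
t: 5.52
ee_pos: [684.7, -27.0, 50.3]
eef_rot: [[-0.991, -0.136, 0.0], [-0.136, 0.991, -0.0], [-0.0, -0.0, -1.0]]
ft_force: [-1.7, -0.3, 8.0]
opening: 11.1
finger_force: 22.1
[-1.72184371 -0.28941026  8.00115702] 5.525
```

View pics/w2.png

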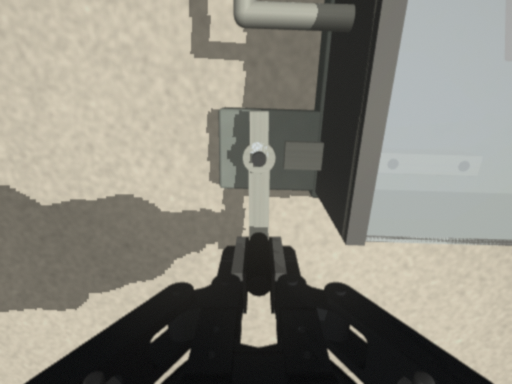

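The lever is now square to the hood, with its nose clear of the tongue (pivot at (258,157), tongue at (303,156)). From the chord it turned about 1.58 rad. Next I release it, move to the handle and check before gripping.

```bash
python3 -m pendant '[[0,0,0,0],[0,0,0,0],[0,0,-5,0],[0,0,-11,0],[5,-0.1,-11,0.03],[11,-0.2,-11,0.03],[16.1,-0.3,-11,0.03],[16.1,-0.3,-11,0.03],[16.1,-0.3,-11,0.03]]' -0.39
python3 - <<'E'
from h import *
m=camera_model("wrist");s=observe();p,d=grab_frame("wrist");np.savez("pics/w3.npz",p=p,d=d,**m);print(s['ft_force'],s['t'])
cv2.imwrite("pics/w3.png",cv2.cvtColor(p,cv2.COLOR_RGB2BGR))
E
```

```text
t: 6.7
ee_pos: [526.8, -51.5, 159.7]
eef_rot: [[-0.994, -0.106, 0.002], [-0.106, 0.994, 0.0], [-0.002, -0.0, -1.0]]
ft_force: [0.1, -0.0, -0.3]
opening: 26.4
finger_force: 0.0
[ 0.05368993 -0.00728102 -0.33740207] 6.7
```

View pics/w3.png

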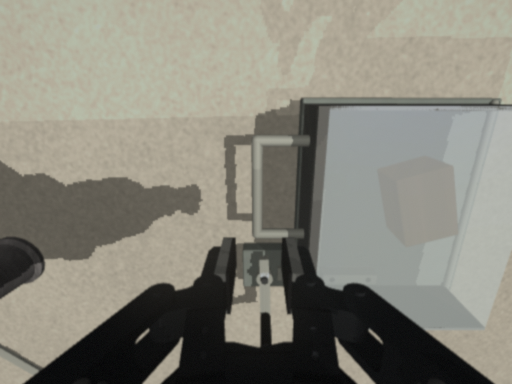

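Wrist view: the bar is vertical at column 258, rows 138–235, with legs running right to the hood side at column 303. The block is under the cover near (418,200).

```bash
python3 - <<'E'
from h import *
f=np.load("pics/w3.npz");m={k:f[k] for k in f if k not in 'pd'};p=f['p'];d=f['d']
for r in(155,175,195,215):
    z=world("w",np.arange(235,285),np.full(50,r),d[r,235:285],m);k=(z[:,2]>52)&(z[:,2]<66);print(r,z[k].mean(0).round(1),k.sum(),np.where(k)[0][[0,-1]]+235)
E
```

```text
155 [493.9 -56.4  59.2] 11 [252 262]
175 [511.9 -54.5  59.2] 11 [252 262]
195 [530.9 -52.5  58.9] 11 [252 262]
215 [550.8 -50.8  58.8] 10 [252 261]
```

```bash
python3 -m pendant '[[0,-0.15,5,0],[0,-0.15,9,0],[0,-0.15,11,0],[0,-0.15,12.2,0],[0,-0.15,12.2,0],[0,-0.15,12.2,0]]'
python3 -m pendant '[[0,0,0,0],[0,0,0,0],[0,0,0,0],[0,0,0,0]]' -1 20
```

```text
t: 7.5
ee_pos: [526.5, -52.9, 37.6]
eef_rot: [[-0.994, -0.106, 0.001], [-0.106, 0.994, 0.0], [-0.001, 0.0, -1.0]]
ft_force: [-0.1, 0.2, 0.3]
opening: 26.0
finger_force: 0.0
t: 8.0
ee_pos: [526.3, -53.2, 37.5]
eef_rot: [[-0.994, -0.106, 0.001], [-0.106, 0.994, 0.0], [-0.001, -0.0, -1.0]]
ft_force: [2.1, -0.7, 1.0]
opening: 9.3
finger_force: 19.9
```

```bash
python3 -m pendant '[[0,0.77,-3.29,0],[0,2.03,-6.43,0],[0,3.74,-9.35,0],[0,5.87,-11.98,0],[0,8.37,-14.26,0],[0,8.37,-14.26,0]]'
```

```text
t: 8.75
ee_pos: [517.8, 29.5, 182.6]
eef_rot: [[-0.994, -0.107, 0.004], [-0.107, 0.994, -0.002], [-0.003, -0.002, -1.0]]
ft_force: [1.0, -9.2, 12.9]
opening: 9.0
finger_force: 20.9
```

```bash
python3 -m pendant '[[0,2.7,-2.03,0],[0,5.77,-3.47,0],[0,9.0,-4.44,0],[0,12.36,-4.92,0],[0,12.36,-4.92,0]]'
```

```text
t: 9.38
ee_pos: [504.3, 156.2, 230.4]
eef_rot: [[-0.994, -0.11, 0.003], [-0.11, 0.994, 0.002], [-0.003, 0.002, -1.0]]
ft_force: [0.9, 0.5, 12.8]
opening: 9.1
finger_force: 21.8
```

```bash
python3 -m pendant '[[0,3.38,-0.1,0],[0,6.72,0.45,0],[0,9.95,1.45,0],[0,10.7,1.8,0],[0,10.7,1.8,0]]'
```

```text
t: 10.0
ee_pos: [493.0, 260.7, 211.1]
eef_rot: [[-0.994, -0.107, 0.001], [-0.107, 0.994, 0.002], [-0.001, 0.002, -1.0]]
ft_force: [3.1, 4.1, 3.1]
opening: 8.9
finger_force: 20.9
```

```bash
python3 -m pendant '[[0,0,0,0],[0,0,0,0],[0,0,-4,0],[0,0,-8,0],[-1,-5,-8,0],[-2,-11,-8,0],[-3,-17,-8,0],[-3,-20.5,-6,0],[-3,-20.5,-6,0],[-3,-20.5,-6,0]]' -0.39
python3 - <<'E'
from h import *
m=camera_model("wrist");s=observe();p,d=grab_frame("wrist");np.savez("pics/w4.npz",p=p,d=d,**m);print(s['ft_force'],s['t'])
cv2.imwrite("pics/w4.png",cv2.cvtColor(p,cv2.COLOR_RGB2BGR))
E
```

```text
t: 11.25
ee_pos: [543.7, 59.1, 271.2]
eef_rot: [[-0.994, -0.106, -0.001], [-0.106, 0.994, 0.0], [0.0, 0.0, -1.0]]
ft_force: [0.0, 0.4, 0.4]
opening: 26.5
finger_force: 0.0
[0.00277452 0.41139579 0.35445609] 11.25
```

View pics/w4.png

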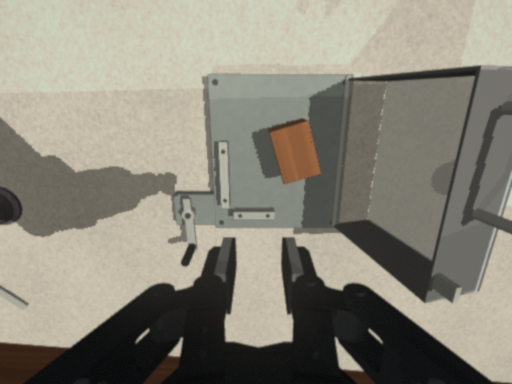

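The hood stands open. The bed shows the long stop at column 223 (rows 142–208), the short stop at row 215 (columns 233–275) and the block's top near (295,150), turned. Now to measure them.

```bash
python3 - <<'E'
from h import *
f=np.load("pics/w4.npz");m={k:f[k] for k in f if k not in 'pd'};p=f['p'].astype(int);d=f['d']
v,u=np.mgrid[0:384,0:512];W=world("w",u,v,d,m)
def rect(mask,n):
    mask=cv2.morphologyEx(mask.astype(np.uint8),cv2.MORPH_OPEN,np.ones((3,3)))
    k,l,s,c=cv2.connectedComponentsWithStats(mask);i=1+np.argmax(s[1:,4]);P=W[l==i]
    r=cv2.minAreaRect(P[:,:2].astype(np.float32));print(n,np.round(r[0],1),np.round(r[1],1),round(r[2],2),round(np.median(P[:,2]),1),len(P))
    return P
roi=(u>205)&(u<340)&(v>70)&(v<232)
red=(p[...,0]-p[...,2]>40)
P=rect(roi&(abs(W[...,2]-66)<6)&(u>255)&(v>110)&(v<190),"block")
S=roi&(abs(W[...,2]-38)<7)
rect(S&(u<235)&(v<213)&(v>132),"long");rect(S&(v>205)&(u>230)&(u<285),"short")
B=rect(roi&(abs(W[...,2]-20)<6),"bed")
rect((u>100)&(u<420)&(v>60)&(v<240)&(abs(W[...,2]-20)<7)&(u<348)&(u>203),"bed2")
print(world("w",187,212,d[212,187],m), world("w",190,245,d[245,190],m))
E
```

```text
block [524.7 103.4] [70.4 50. ] 22.9 65.1 2201
long [571.4  13.8] [94.  12.2] 5.97 38.1 594
short [625.1  60.5] [11.9 60. ] 6.45 37.9 377
bed [542.6  80.2] [219.3 203.3] 6.17 20.2 16531
bed2 [542.8  78.9] [219.4 206.6] 6.05 20.2 17397
[630.40680696 -34.88359481  39.68942839] [680.3070078  -27.88513734  45.45764636]
```

```bash
python3 -m pendant '[[0.7,2.3,4,-0.15],[1.4,4.6,9,-0.293],[1.4,4.6,14,-0.293],[1.4,4.6,18,-0.293],[1.4,4.6,21.5,-0.293],[1.4,4.6,23.2,-0.293],[1.4,4.6,23.2,-0.293],[1.4,4.6,23.2,-0.293]]' 0.7
python3 -m pendant '[[0,0,0,0],[0,0,0,0],[0,0,0,0],[0,0,0,0]]' -1 40
```

```text
t: 12.3
ee_pos: [525.7, 103.9, 39.9]
eef_rot: [[-0.921, -0.39, 0.001], [-0.39, 0.921, 0.001], [-0.001, 0.0, -1.0]]
ft_force: [0.0, -0.2, 0.8]
opening: 73.0
finger_force: 0.0
t: 12.8
ee_pos: [525.8, 103.2, 40.3]
eef_rot: [[-0.921, -0.389, 0.002], [-0.389, 0.921, 0.001], [-0.002, -0.0, -1.0]]
ft_force: [-1.8, -0.1, 6.6]
opening: 49.2
finger_force: 41.1
```

```bash
python3 -m pendant '[[0,0,0,0.15],[-0.3,-1,0,0.293],[-1,-2.5,0,0.293],[-1.8,-4.2,0,0.293],[-2.5,-5.8,0,0.293],[-2.95,-6.84,0,0.293],[-2.95,-6.84,0,0.293],[-2.95,-6.84,0,0.293]]'
python3 - <<'E'
from h import *
m=camera_model("wrist");s=observe();p,d=grab_frame("wrist");np.savez("pics/w5.npz",p=p,d=d,**m);print(s['ft_force'],s['t'],s['ee_pos'])
cv2.imwrite("pics/w5.png",cv2.cvtColor(p,cv2.COLOR_RGB2BGR))
E
```

```text
t: 13.8
ee_pos: [580.2, 50.7, 40.3]
eef_rot: [[-0.994, -0.105, 0.003], [-0.105, 0.994, -0.0], [-0.003, -0.0, -1.0]]
ft_force: [1.8, -2.1, 5.3]
opening: 49.3
finger_force: 41.5
[ 1.75076712 -2.1215491   5.31789068] 13.8 [580.20144603  50.69619553  40.32429356]
```

View pics/w5.png

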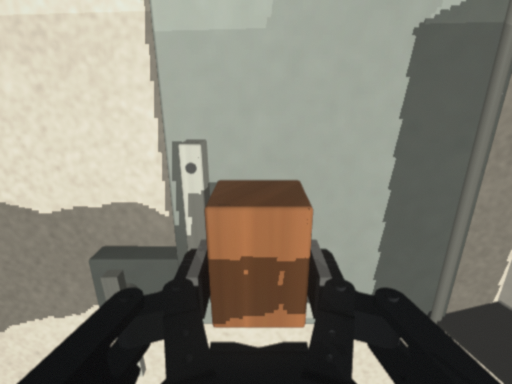

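The block is held square between the fingers, just short of the long stop at column 205. Now I bring it onto the stops gently.

```bash
python3 -m pendant '[[0,-0.3,0,0],[0,-0.6,0,0],[0,-0.75,0,0],[0,-0.75,0,0],[0,-0.75,0,0]]'
python3 -m pendant '[[-0.3,0,0,0],[-0.6,0,0,0],[-0.75,0,0,0],[-0.75,0,0,0],[-0.75,0,0,0]]'
```

```text
t: 14.48
ee_pos: [580.7, 46.0, 40.3]
eef_rot: [[-0.994, -0.107, 0.003], [-0.107, 0.994, 0.002], [-0.003, 0.002, -1.0]]
ft_force: [-0.2, 5.3, 5.8]
opening: 49.2
finger_force: 41.7
t: 15.1
ee_pos: [580.9, 46.0, 40.4]
eef_rot: [[-0.994, -0.107, -0.01], [-0.107, 0.994, -0.0], [0.01, 0.001, -1.0]]
ft_force: [-21.4, 4.5, 28.3]
opening: 49.7
finger_force: 44.2
```

Commanding 7.5 mm in x moved it only 0.2 mm, with 21 N in x and 28 N upward. I need to see where the block really is before pushing more.

```bash
python3 - <<'E'
from h import *
m6=camera_model("wrist");p6,d6=grab_frame("wrist");np.savez("pics/w6.npz",p=p6,d=d6,**m6)
c,s=np.cos(.107),np.sin(.107);o=np.array([541.4,82.0])
for n in("w5","w6"):
    f=np.load(f"pics/{n}.npz");m={k:f[k] for k in f if k not in 'pd'};p=f['p'].astype(int);d=f['d']
    v,u=np.mgrid[0:384,0:512];W=world("w",u,v,d,m);B=W.copy();q=W[...,:2]-o
    B[...,0]=c*q[...,0]+s*q[...,1];B[...,1]=-s*q[...,0]+c*q[...,1]
    red=(p[...,0]-p[...,2]>25)&(u>195)&(u<325)&(v>170)&(v<335)&(d>0)
    top=red&(abs(B[...,2]-65)<5);T=B[top]
    A=np.c_[T[:,:2],np.ones(len(T))];k=np.linalg.lstsq(A,T[:,2],rcond=None)[0]
    r=cv2.minAreaRect(T[:,:2].astype(np.float32));print(n,len(T),"tilt",k.round(3),"min",np.percentile(T,1,0).round(1),"max",np.percentile(T,99,0).round(1),r)
    side=red&(B[...,2]<60)&(B[...,2]>25);print("side",np.median(B[side],0),side.sum())
    st=(u>175)&(u<207)&(v>145)&(v<235)&(abs(B[...,2]-38)<4);print("long",np.percentile(B[st],[2,98],axis=0).round(1).tolist())
E
```

```text
w5 12573 tilt [ 7.0000e-03 -2.0000e-03  6.4837e+01] min [ -0.3 -59.3  61.5] max [ 68.  -11.1  66.4] ((34.83415603637695, -34.975120544433594), (71.35606384277344, 50.437644958496094), 0.30787450075149536)
side [ -0.25225638 -35.37180374  45.47230237] 2010
long [[-22.3, -76.4, 35.7], [26.7, -64.8, 39.5]]
w6 12659 tilt [0.000e+00 1.000e-03 6.532e+01] min [ -0.  -64.1  61.5] max [ 68.2 -15.8  66.8] ((34.774993896484375, -40.15389633178711), (70.71363830566406, 50.79255676269531), 0.23485058546066284)
side [ -0.06576793 -39.7513828   45.31068827] 1947
long [[-22.1, -76.5, 37.1], [26.6, -67.8, 39.6]]
```

The block is upright and against the long stop, but 5 mm short of the short one (bed x = 34.8). So the block isn't what is jammed. A fingertip low over the long stop is probably catching on its screw head. I'll back off, regrip about 8 mm higher and push again.

```bash
python3 -m pendant '[[0.7,0.1,0,0],[0.7,0.1,0,0],[0.7,0.1,0,0]]'
python3 -m pendant '[[0,0.1,0,0],[0,0.1,0,0],[0,0.1,-0.4,0],[0,0.1,-0.8,0],[0,0.1,-0.8,0]]' 0.4
python3 -m pendant '[[0,0,0,0],[0,0,0,0],[0,0,0,0],[0,0,0,0]]' -1 50
```

```text
t: 15.52
ee_pos: [579.5, 45.9, 40.3]
eef_rot: [[-0.994, -0.107, -0.0], [-0.107, 0.994, 0.001], [0.0, 0.001, -1.0]]
ft_force: [-4.5, 3.3, 13.9]
opening: 49.1
finger_force: 42.9
t: 16.15
ee_pos: [580.4, 45.9, 47.5]
eef_rot: [[-0.994, -0.106, 0.001], [-0.106, 0.994, 0.0], [-0.001, 0.0, -1.0]]
ft_force: [-0.2, 1.0, 0.1]
opening: 59.7
finger_force: 0.0
t: 16.65
ee_pos: [580.2, 46.0, 47.6]
eef_rot: [[-0.994, -0.106, 0.0], [-0.106, 0.994, -0.0], [-0.0, -0.0, -1.0]]
ft_force: [-1.3, -0.8, 6.7]
opening: 48.8
finger_force: 51.7
```

```bash
python3 -m pendant '[[-0.3,-0.1,0,0],[-0.5,-0.1,0,0],[-0.6,-0.1,0,0],[-0.6,-0.1,0,0]]'
```

```text
t: 17.15
ee_pos: [580.5, 45.9, 47.6]
eef_rot: [[-0.994, -0.107, -0.01], [-0.107, 0.994, -0.001], [0.01, -0.0, -1.0]]
ft_force: [-18.6, 2.9, 23.4]
opening: 48.9
finger_force: 53.6
```

Still blocked, and the horizontal to vertical force ratio is a steady 0.75. That suggests the grip is jamming the block down onto the bed. I'll take the load off, lift about 2 mm and move along x.

```bash
python3 -m pendant '[[0.6,0.1,0,0],[0.6,0.1,-0.15,0],[0.6,0.1,-0.3,0],[0.6,0.1,-0.3,0]]'
python3 -m pendant '[[-0.2,0,0,0],[-0.4,0,0,0],[-0.6,0,0,0],[-0.6,0,0,0],[-0.6,0,0,0]]'
```

```text
t: 17.65
ee_pos: [580.4, 46.0, 50.0]
eef_rot: [[-0.994, -0.106, 0.0], [-0.106, 0.994, 0.0], [-0.0, 0.0, -1.0]]
ft_force: [-0.3, 0.0, -0.2]
opening: 48.9
finger_force: 51.7
t: 18.27
ee_pos: [586.0, 46.6, 50.1]
eef_rot: [[-0.994, -0.106, -0.0], [-0.106, 0.994, -0.0], [0.0, -0.0, -1.0]]
ft_force: [-0.6, -0.1, -0.8]
opening: 49.0
finger_force: 51.7
```

That was the problem: lifted, it slides freely. Now I press onto both stops.

```bash
python3 -m pendant '[[-0.1,0,0.1,0],[-0.2,-0.1,0.15,0],[-0.3,-0.2,0.15,0],[-0.35,-0.3,0.15,0],[-0.35,-0.35,0.15,0],[-0.35,-0.35,0.15,0]]'
```

```text
t: 19.02
ee_pos: [587.8, 46.6, 48.5]
eef_rot: [[-0.994, -0.108, -0.003], [-0.108, 0.994, 0.003], [0.003, 0.003, -1.0]]
ft_force: [-6.8, 10.5, 4.9]
opening: 49.1
finger_force: 52.4
```

```bash
python3 -m pendant '[[-0.1,0,-0.05,0],[-0.2,0,-0.05,0],[-0.2,0,-0.05,0],[-0.2,0,-0.05,0]]'
python3 - <<'E'
from h import *
m=camera_model("wrist");p,d=grab_frame("wrist");np.savez("pics/w7.npz",p=p,d=d,**m)
c,s=np.cos(.107),np.sin(.107);o=np.array([541.4,82.0])
p=p.astype(int);v,u=np.mgrid[0:384,0:512];B=world("w",u,v,d,m);q=B[...,:2]-o
B[...,:2]=np.stack([c*q[...,0]+s*q[...,1],-s*q[...,0]+c*q[...,1]],-1)
red=(p[...,0]-p[...,2]>25)&(u>190)&(u<330)&(v>170)&(v<335)&(d>0)
T=B[red&(abs(B[...,2]-66)<5)];A=np.c_[T[:,:2],np.ones(len(T))]
print("tilt",np.linalg.lstsq(A,T[:,2],rcond=None)[0].round(3),np.median(T[:,2]),cv2.minAreaRect(T[:,:2].astype(np.float32)))
print("front",np.median(B[red&(B[...,2]<60)&(B[...,2]>25)],0))
st=observe();print(st['t'],st['ft_force'],st['ft_torque'])
m=camera_model("top");P,D=grab_frame("top");cv2.imwrite("pics/top2.png",cv2.cvtColor(cv2.resize(P[110:270,150:350],None,fx=4,fy=3.7),cv2.COLOR_RGB2BGR))
np.savez("pics/top2.npz",p=P,d=D)
E
```

```text
t: 19.52
ee_pos: [587.8, 46.6, 48.5]
eef_rot: [[-0.994, -0.108, -0.007], [-0.108, 0.994, 0.002], [0.007, 0.003, -1.0]]
ft_force: [-11.7, 9.8, 3.6]
opening: 49.0
finger_force: 52.5
tilt [-0.0000e+00  2.0000e-03  6.6181e+01] 66.13568603668863 ((40.68761444091797, -39.77617645263672), (70.13554382324219, 50.5119743347168), 0.1532330960035324)
front [  6.08910434 -39.9087594   45.36331756]
19.575 [-11.68958222   8.61503885   3.64666542] [ 2.34430693  2.48699694 -0.40324053]
```

View pics/top2.png

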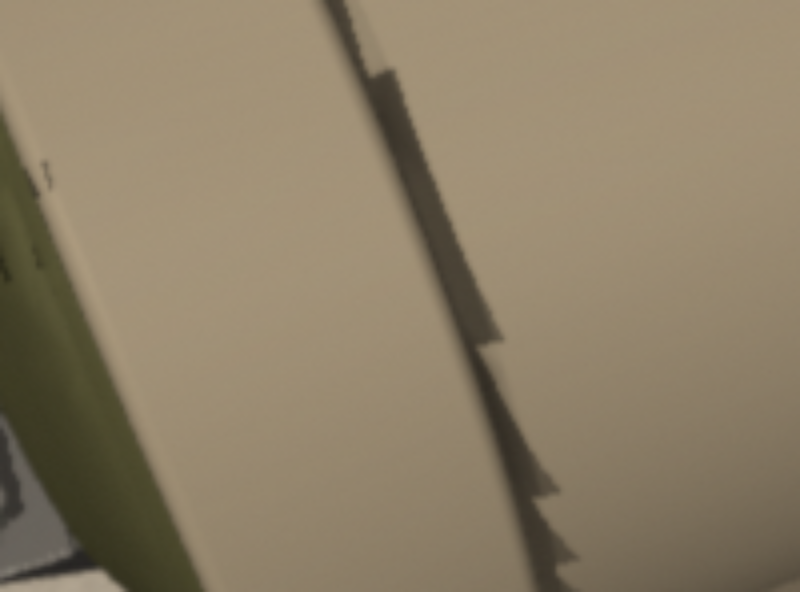

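The top camera sees only the arm. The wrist depth puts the block at bed (40.7, −39.8), square within about 0.003 rad, upright and roughly 1 mm off the bed. In x the force rose from 7 to 12 N with no movement, so both stops are loaded at about 10 N. Handing in.

```bash
python3 -c "
from rig import *
print(sign_off())"
```

```text
the job is handed in; nothing more can be done
None
```

I swung the latch about 1.58 rad and opened the hood to about 1.83 rad. The job is handed in with the gripper still pressing the block into the corner at about 10 N on each stop; the block measured within 1 mm of its seat and about 1 mm off the bed, and I had no verdict back.

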